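# Snap a carving gouge into its spring clips

## Task

Take the carving gouge out of the wooden V cradle and put it away in the clip rack: handle lying level across both spring clips and centred between them, blade toward the rack's end cheek. Press it down gently until both clips snap shut around the handle and it rests fully home, feeling for the bottom rather than ramming it, then let go; leave the other things on the bench alone.

Things in the scene. Friction and masses are not known exactly. Their poses are not given: they have to be found in the camera images.
- gouge: Carving gouge. Plain round wooden handle 22 mm in diameter, 170 mm long, then a 12 mm brass ferrule and a steel blade; about 110 g. Origin on the axis at mid-handle; x axis along the tool toward the blade, whose tip is at x = +165 mm. It starts lying level in the cradle. Grip it across the handle at the origin, between the V blocks.
- blade_tip (a point): Tip of the gouge's steel blade, on the tool's axis.
- cradle: Fixed cradle in which the gouge starts: plywood plate 160 x 70 x 10 mm with two wooden V blocks 16 mm long at x = -55 and +55 mm; between them nothing stands above the plate. Origin under the plate's centre; x axis along the gouge. The handle's axis lies 45 mm above the origin.
- rack: Fixed clip rack: dark wooden board 335 x 90 x 16 mm with a 124 mm high end cheek (inner face at x = +186 mm) and two spring clips 14 mm long at x = -55 and +55 mm. Origin under the board midway between the clips, z up. The put-away handle lies along x (y = 0), mid-handle over the origin, blade to +x. Between the clips nothing stands within 35 mm under the seated axis.
- seat_low (a point): Point 76 mm above the rack's origin: where mid-handle would lie with the clips at their lowest. Both clips sit on one strip, set by hand 0 to 35 mm higher than that; no reading tells how much. Their rigid flat saddles stop the handle 0 to 35 mm above this point: push there with no more than about 15 N. The clips' tops stand about 11 mm above the seated axis.
- clip_front (a point): The clip at x = +55 mm, same height as seat_low. Each clip: two spring steel fingers, 18 mm between the lips, flared to guide in a handle 3 mm off sideways. Both clips together: lips touched with the axis 14 mm above its seat; 7 to 10 N pressing down forces them apart; no resistance once the axis passes the lips, 6 mm above the seat: the fingers then pull it down.
- clip_rear (a point): The clip at x = -55 mm, same height as seat_low and built the same.
- glue: Bystander: loose white glue bottle, 48 mm in diameter, 130 mm tall; origin under its centre.
- sander: Bystander: loose cork sanding block 100 x 60 x 35 mm; origin under its centre.
- oiljar: Bystander: loose amber glass oil jar, 64 mm in diameter, 85 mm tall; origin under its centre.

How it is judged:
By the outcome, as a careful person would: the job done as asked, in the order asked, and still so for the second after the job is handed in, with the robot touching nothing.
It also fails if it takes over 58 s, if anything falls off the work surface, if the arm or the gripper's body presses on something with over 40 N, if the wrist force passes 120 N, or if a joint passes its speed limit or range.

## Robot

A 6-joint arm with a two-finger parallel gripper is mounted at the origin on the work surface. World frame = base frame: x ahead of the robot, y to its left, z up, the work surface at z = 0. Lengths are in m, angles in rad, forces in N, time in s.
With the tool pointing down it reaches from about 0.275 to 0.825 m from the base axis. Payload 5.2 kg.
Tool frame: the origin (TCP) lies midway between the tips of the shut fingers; the grasp point (between the pads) lies robot.hold_point_z behind it (robot.hold_point_z is the distance from the TCP to the grasp point, in m); z points along the fingers, y is the direction in which the jaws open and shut (so a half turn about z gives the same grasp; the last joint's range is limited). The gripper opens to 93 mm and grips with 3 to 60 N. Pads are 15 mm wide; open, the fingers measure 128 mm over their backs; the gripper's body (75 mm by 188 mm) begins 65 mm behind the grasp point.
Start: joints at [1.047, 0.259, 1.535, -0, 1.348, -0.203], TCP at [0.173, 0.522, 0.219] pointing down, gripper open.
Joint ranges: [-3.14, 3.14], [-0.91, 2.08], [0.19, 2.58], [-1.22, 4.36], [0.22, 2.71], [-3.12, 3.12]. Speed limits (rad/s): [2.57, 2.57, 3.14, 3.14, 3.14, 3.14].

## Interface

Orientations are given as a unit quaternion [x, y, z, w].
In Python, from workcell import status, capture, camera_model, robot gives the robot as it stands.
- The arm moves only by the shell command python3 -m jog 'ROWS' [OPENING] [FORCE]. ROWS is JSON, a list that holds one entry, the list of rows, each a list of 6 numbers: the shift along the tool's x, y, z in mm, then the turn, a rotation vector about the tool's x, y, z in degrees. A call has exactly 5 rows; each row is the pose to reach, as a shift and turn from the pose commanded when the call began, along the tool's axes at that moment; what a row does not reach only later rows make up. A row lasts 1/10 s, in which the tool goes at most 50 mm and 8.59 degrees, less where a joint would pass 70% of its speed; a pose out of reach is approached as far as the arm can. A call with a gripper value outside its range is refused whole. OPENING is the finger opening in mm, from 0 to 93, set as the call begins (- or left out, the last holds). The fingers move at their own pace and stop on an object; FORCE is the grip in N (left out, the last holds). Time passes only in rows, so rows that repeat a pose let the fingers close, or fill a call up. It gives the time, the measured TCP pose, the force and the opening at its end, in the units of the state.
- status.read_state(): the state, without advancing time (a new reading comes with each control period).
- capture(name): name is "scene" or "top" or "wrist"; returns (picture, depth): 384x512x3 uint8, red, green, blue; 384x512 float32, m along the optical axis (not along the pixel's ray), 0 where there is no reading.
- camera_model(name): a dict with "mtx" (3x3 intrinsics, pixels), "k1" (the pictures are not rectified: a ray, as slopes to the right and down, at radius r is drawn at 1 + k1 r^2 times it, then the intrinsics apply), "R" (3x3) and "t" (3): a world point X has camera coordinates R X + t; the wrist camera has in their place "mount" (4x4, takes a point from camera to tool coordinates, whose origin is the TCP and whose axes are the flange's). Camera axes: x right, y down, z forward; pixel columns grow to the right and rows downward; lengths in m; the calibration is good to about 2 mm. A picture is of the moment at which its call begins: read the wrist's pose just before it. camera_model takes no time and is no camera call.
- robot.hand_in(): hands the job in, once; it reports no verdict.
The state is a dict: "t": time; "q": joint angles; "qd": joint speeds; "joint_torque": joint torques, N m; "ee_pos": TCP position; "eef_rot": TCP orientation; "contact_force": force on the tool from outside, world axes, zero at the start; "moment": the same for the moment, N m; "width": opening from 0.0 (shut) to 1.0 (fully open).
Only numpy, scipy, OpenCV 4.12 (cv2) and the standard library are available. Lean on these libraries where they do the work, as an engineer would, in place of code of your own. Each camera call takes 0.05 s, during which the arm holds its last target.

## Working session

There is one attempt and no reset: what is moved stays moved. The work goes in short steps, Python scripts to look and compute and a shell command to move; the robot and the scene stay as the last step left them, time stands still between calls to the robot, and variables do not carry over. Pictures are saved under pics/ and viewed, and the job is handed in when it is done.

```bash
mkdir -p pics; ls; python3 - <<'E'
from workcell import status,capture,camera_model,robot
import cv2,numpy as np
print(status.read_state()); print(robot.hold_point_z)
for n in ("scene","top"):
    im,d=capture(n); np.save(f"{n}_d.npy",d); cv2.imwrite(f"pics/{n}0.png",im[:,:,::-1]); print(n,camera_model(n))
print(camera_model("wrist"))
E
```

```text
pics
{'t': 0.0, 'q': array([ 1.04718986e+00,  2.59313209e-01,  1.53607424e+00, -4.29659243e-07,
        1.34802692e+00, -2.02800090e-01]), 'qd': array([ 0.00023171, -0.00084158, -0.00132404, -0.00044747, -0.00138836,
       -0.00022536]), 'joint_torque': array([-9.79546530e-05, -4.37296772e+01, -2.84008867e+01,  7.17245322e-02,
        4.13264113e-02, -1.36861609e-04]), 'ee_pos': array([0.17312725, 0.52145661, 0.21783731]), 'eef_rot': array([ 1.59716120e-01,  9.87162566e-01, -8.51509236e-04, -3.23404247e-04]), 'contact_force': array([-0.05170013,  0.12587433, -0.07199264]), 'moment': array([-0.03540481,  0.00884544, -0.00769137]), 'width': 1.0020789621505675}
0.0188
scene {'mtx': array([[441.57350278,   0.        , 258.51936393],
       [  0.        , 441.57350278, 188.21969119],
       [  0.        ,   0.        ,   1.        ]]), 'k1': 0.03644001387979578, 'R': array([[-0.70708283,  0.70710784,  0.00568983],
       [ 0.56954231,  0.57425433, -0.58809313],
       [-0.41911267, -0.41258996, -0.8087732 ]]), 't': array([ 0.40268098, -0.28045162,  1.76022689])}
top {'mtx': array([[468.6
[... 213 characters left out ...]
0882078],
       [-0.99275909,  0.00652505, -0.11994505],
       [ 0.11999612,  0.00809643, -0.99274135]]), 't': array([0.00311517, 0.56950371, 1.4941693 ])}
{'mtx': array([[299.42227263,   0.        , 255.67741567],
       [  0.        , 299.42227263, 189.21939402],
       [  0.        ,   0.        ,   1.        ]]), 'k1': -0.025002287366660464, 'mount': array([[-8.11516558e-04, -9.66749116e-01, -2.55725415e-01,
         7.17801789e-02],
       [ 9.99999416e-01, -9.67023655e-04,  4.82365742e-04,
         8.59491030e-04],
       [-7.13619180e-04, -2.55724874e-01,  9.66749336e-01,
        -1.66153656e-01],
       [ 0.00000000e+00,  0.00000000e+00,  0.00000000e+00,
         1.00000000e+00]])}
```

View pics/scene0.png

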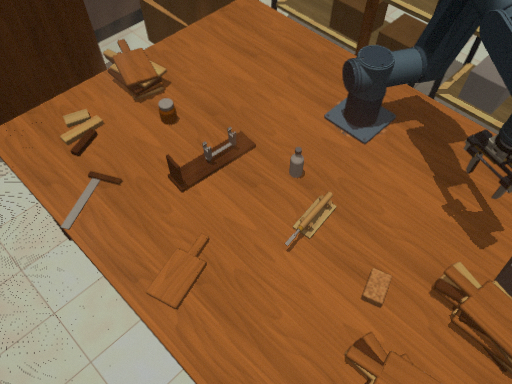

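View pics/top0.png

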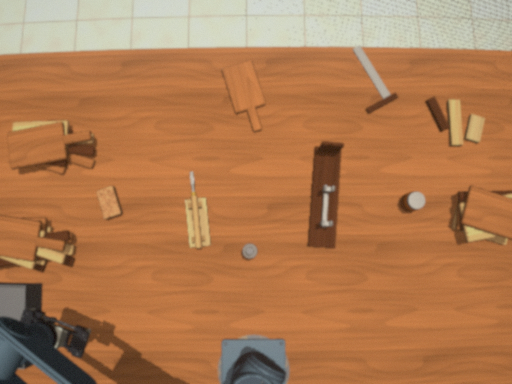

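```bash
python3 - <<'E'
import cv2,numpy as np
t=cv2.imread("pics/top0.png");s=cv2.imread("pics/scene0.png")
a=cv2.resize(t[130:260,160:350],None,fx=4,fy=4,interpolation=cv2.INTER_CUBIC);cv2.imwrite("pics/topz.png",a)
a=cv2.resize(s[110:260,150:350],None,fx=4,fy=4,interpolation=cv2.INTER_CUBIC);cv2.imwrite("pics/scz.png",a)
E
```

```text
(no output)
```

View pics/topz.png

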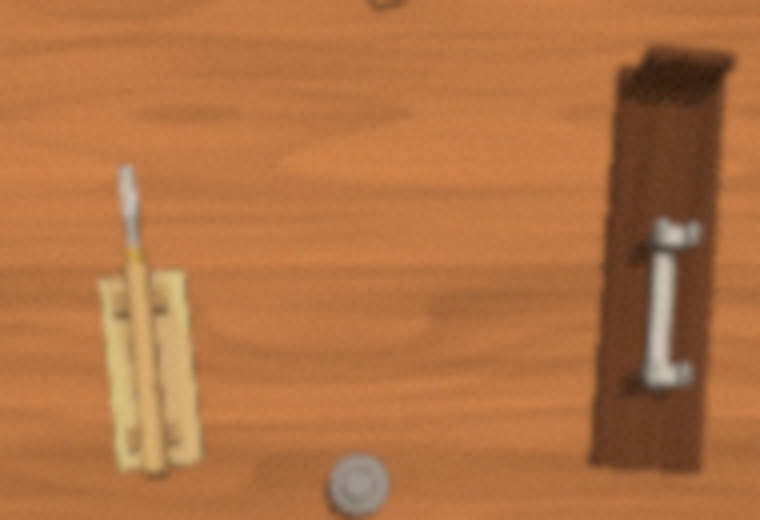

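View pics/scz.png

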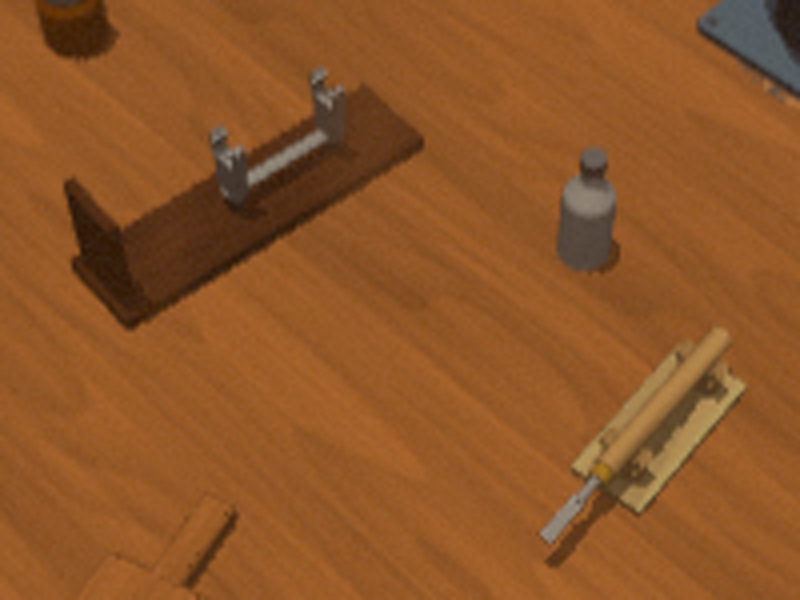

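```bash
cat > h.py <<'E'
import numpy as np,cv2
from scipy.spatial.transform import Rotation as Ro
from workcell import status,capture,camera_model,robot
def pose(s=None):
    s=s or status.read_state(); T=np.eye(4);T[:3,:3]=Ro.from_quat(s['eef_rot']).as_matrix();T[:3,3]=s['ee_pos'];return T
def rays(name,uv,T=None):
    c=camera_model(name);uv=np.atleast_2d(np.array(uv,float));M=c['mtx']
    d=(uv-[M[0,2],M[1,2]])/[M[0,0],M[1,1]];p=d.copy()
    for _ in range(10): p=d/(1+c['k1']*(p**2).sum(1,keepdims=True))
    v=np.c_[p,np.ones(len(p))]
    if 'R' in c and c.get('R') is not None and 'mount' not in c: return -c['R'].T@c['t'], v@c['R']
    W=T@np.array(c['mount']); return W[:3,3], v@W[:3,:3].T
def plane(name,uv,z,T=None):
    o,v=rays(name,uv,T); return o+v*((z-o[2])/v[:,2])[:,None]
def proj(name,X,T=None):
    c=camera_model(name);X=np.atleast_2d(X)
    if 'mount' in c:
        W=np.linalg.inv(T@np.array(c['mount']));P=X@W[:3,:3].T+W[:3,3]
    else: P=X@c['R'].T+c['t']
    p=P[:,:2]/P[:,2:];p=p*(1+c['k1']*(p**2).sum(1,keepdims=True));M=c['mtx']
    return p*[M[0,0],M[1,1]]+[M[0,2],M[1,2]]
E
python3 - <<'E'
from h import *
np.set_printoptions(precision=4,suppress=True)
z=lambda l:[(x/4+160-.4,y/4+130-.4) for x,y in l]
w=lambda l:[(x/4+150-.4,y/4+110-.4) for x,y in l]
print("tool top tip,ferrule,rear",plane("top",z([(125,166),(133,250),(154,472)]),.045))
print("tool scene tip,ferr,rear",plane("scene",w([(548,538),(597,468),(721,335)]),.045))
print("cradle plate top",plane("top",z([(100,281),(183,271),(201,460),(120,471)]),.010))
print("rack top: rl rr fl",plane("top",z([(590,465),(698,470),(617,70),(722,98)]),.016))
print("rack scene z0: front corner near, rear near",plane("scene",w([(130,325),(422,148)]),.0))
print("glue",plane("top",z([(358,485)]),.13),plane("scene",w([(593,160)]),.13))
t=cv2.imread("pics/top0.png");h=cv2.cvtColor(t,cv2.COLOR_BGR2HSV)
# dark rack mask
m=((h[...,2]<125)&(h[...,0]<15))[130:260,300:350].astype(np.uint8)
m=m|((h[...,1]<70)[130:260,300:350]).astype(np.uint8)
m=cv2.morphologyEx(m,cv2.MORPH_OPEN,np.ones((5,5)))
for i in range(20,118,6):
    c=np.flatnonzero(m[i]); 
    if len(c):
        p=plane("top",[(c[0]+300-.5,i+130),(c[-1]+300.5,i+130)],.016);print(i+130,c[0]+300,c[-1]+300,p[:,:2].ravel())
E
```

```text
tool top tip,ferrule,rear [[0.6464 0.2005 0.045 ]
 [0.5771 0.1932 0.045 ]
 [0.3976 0.1748 0.045 ]]
tool scene tip,ferr,rear [[0.6442 0.1977 0.045 ]
 [0.5701 0.1822 0.045 ]
 [0.3991 0.1687 0.045 ]]
cradle plate top [[0.5558 0.2253 0.01  ]
 [0.5637 0.1561 0.01  ]
 [0.4076 0.1405 0.01  ]
 [0.3988 0.2072 0.01  ]]
rack top: rl rr fl [[ 0.4015 -0.1777  0.016 ]
 [ 0.3966 -0.2661  0.016 ]
 [ 0.73   -0.2067  0.016 ]
 [ 0.7057 -0.2943  0.016 ]]
rack scene z0: front corner near, rear near [[ 0.7288 -0.2184  0.    ]
 [ 0.4029 -0.1848  0.    ]]
glue [[0.3866 0.0099 0.13  ]] [[0.3907 0.0075 0.13  ]]
150 314 332 [ 0.7201 -0.2053  0.7198 -0.2691]
156 314 339 [ 0.6996 -0.2048  0.6993 -0.2921]
162 314 339 [ 0.6793 -0.2043  0.6789 -0.2914]
168 313 338 [ 0.659  -0.2005  0.6586 -0.2874]
174 313 338 [ 0.6388 -0.2     0.6383 -0.2868]
180 312 337 [ 0.6186 -0.1963  0.6181 -0.2829]
186 312 337 [ 0.5986 -0.1959  0.598  -0.2823]
192 311 337 [ 0.5786 -0.1921  0.578  -0.2818]
198 311 337 [ 0.5586 -0.1917  0.558  -0.2812]
204 310 336 [ 0.5387 -0.188   0.5381 -0.2774]
210 310 335 [ 0.5189 -0.1876  0.5183 -0.2736]
216 310 336 [ 0.4991 -0.1873  0.4984 -0.2764]
222 309 334 [ 0.4794 -0.1836  0.4787 -0.2693]
228 309 334 [ 0.4598 -0.1832  0.459  -0.2688]
234 308 334 [ 0.4402 -0.1796  0.4394 -0.2683]
240 308 334 [ 0.4206 -0.1793  0.4198 -0.2679]
246 312 334 [ 0.4009 -0.192   0.4002 -0.2675]
```

```bash
cat >> h.py <<'E'
def delta(p,yaw,hold=True):
    """p: desired world position of grasp point; yaw of gouge axis deg. prints tool shift mm, rotvec deg"""
    T=pose();a=np.radians(yaw);x=np.array([-np.cos(a),-np.sin(a),0]);z=np.array([0,0,-1.]);y=np.cross(z,x)
    R=np.c_[x,y,z];tcp=np.array(p)+z*robot.hold_point_z*hold
    print("shift",np.round(1e3*T[:3,:3].T@(tcp-T[:3,3]),1),"turn",np.round(np.degrees(Ro.from_matrix(T[:3,:3].T@R).as_rotvec()),2))
E
python3 - <<'E'
from h import *
delta((.482,.1835,.22),5.9)
E
```

```text
shift [-399.7 -223.4   16.9] turn [ -0.09  -0.04 -24.28]
```

```bash
python3 -m jog '[[[-40,-22,3,0,0,0],[-80,-44,6,0,0,0],[-120,-67,9,0,0,0],[-160,-89,12,0,0,0],[-200,-112,14,0,0,0]]]' 60 20; python3 -m jog '[[[-43,-24,1,0,0,-5],[-86,-48,2,0,0,-10],[-126,-71,3,0,0,-16],[-165,-92,3,0,0,-21],[-200,-111,3,0,0,-24.3]]]'; python3 - <<'E'
from h import *
T=pose();im,d=capture("wrist");np.save("T1.npy",T);np.save("d1.npy",d);cv2.imwrite("pics/w1.png",im[:,:,::-1]);delta((.482,.1835,.22),5.9)
E
```

```text
t: 0.6
ee_pos: [0.3285, 0.3511, 0.2042]
eef_rot: [0.159, 0.987, -0.0, -0.0]
contact_force: [0.5, 0.5, 0.4]
width: 0.657
t: 1.1
ee_pos: [0.4837, 0.1823, 0.2013]
eef_rot: [-0.053, 0.999, -0.0, -0.0]
contact_force: [-1.5, 0.9, -0.3]
width: 0.647
shift [5.4 5.9 0. ] turn [-0.2   0.14  0.15]
```

View pics/w1.png

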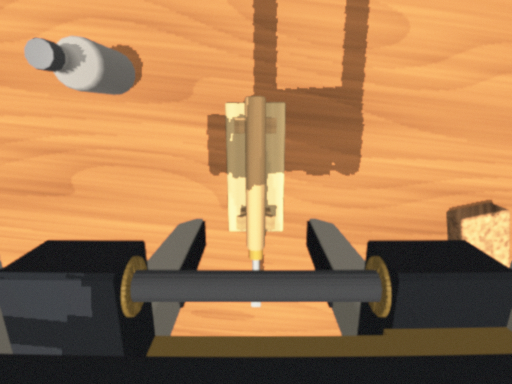

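```bash
cat > g.py <<'E'
from h import *
np.set_printoptions(precision=4,suppress=True)
T=pose();im,d=capture("wrist");cv2.imwrite("pics/w2.png",im[:,:,::-1]);hs=cv2.cvtColor(im,cv2.COLOR_RGB2HSV)
delta((.482,.1835,.22),5.9)
g=cv2.cvtColor(im,cv2.COLOR_RGB2GRAY).astype(int)
for r in (110,150,170,190,225,240): print(r,im[r,236:278,1].tolist())
print("col",im[85:110,257].tolist());print(im[236:275,257].tolist())
E
python3 g.py
```

```text
shift [ 3.4  3.3 -0.1] turn [-0.09  0.04 -0.19]
110 [241, 241, 241, 239, 238, 237, 235, 229, 199, 175, 182, 207, 209, 174, 129, 111, 117, 123, 132, 138, 141, 140, 142, 146, 148, 149, 150, 149, 150, 150, 143, 135, 130, 126, 126, 140, 148, 149, 154, 154, 156, 154]
150 [150, 150, 148, 144, 143, 145, 141, 144, 144, 144, 143, 144, 141, 125, 110, 107, 119, 127, 133, 139, 140, 142, 144, 147, 147, 148, 147, 149, 151, 147, 142, 133, 127, 119, 121, 134, 144, 150, 151, 156, 156, 154]
170 [146, 148, 148, 146, 142, 143, 143, 142, 145, 145, 143, 142, 142, 135, 114, 110, 120, 129, 135, 140, 144, 147, 145, 149, 148, 147, 145, 146, 141, 139, 135, 129, 123, 114, 127, 136, 137, 140, 141, 150, 154, 161]
190 [241, 240, 239, 237, 235, 233, 234, 235, 235, 234, 235, 234, 234, 224, 181, 173, 194, 200, 194, 221, 235, 238, 239, 238, 238, 235, 232, 229, 223, 208, 193, 186, 169, 142, 159, 208, 227, 232, 234, 234, 233, 232]
225 [249, 249, 248, 246, 239, 228, 220, 215, 207, 205, 201, 205, 207, 203, 182, 179, 193, 212, 226, 234, 237, 238, 236, 237, 236, 233, 228, 225, 217, 201, 183, 162, 144, 141, 163, 185, 204, 20
[... 587 characters left out ...]
94], [179, 141, 93], [179, 140, 93], [178, 139, 93]]
[[252, 235, 161], [253, 236, 165], [253, 236, 164], [253, 235, 162], [253, 236, 164], [253, 236, 164], [253, 237, 165], [253, 236, 163], [253, 235, 162], [252, 233, 158], [251, 227, 145], [249, 218, 123], [247, 212, 104], [247, 209, 99], [247, 208, 99], [246, 208, 97], [247, 210, 100], [247, 209, 98], [247, 209, 101], [245, 207, 110], [236, 203, 140], [220, 201, 173], [215, 200, 183], [214, 202, 184], [214, 202, 185], [215, 202, 186], [217, 202, 187], [215, 202, 185], [213, 201, 185], [216, 201, 186], [215, 202, 186], [215, 201, 184], [206, 194, 178], [174, 165, 154], [115, 111, 104], [64, 63, 61], [47, 48, 48], [52, 53, 52], [59, 60, 59]]
```

```bash
python3 - <<'E'
from h import *
np.set_printoptions(precision=4,suppress=True)
T=pose();print(T[:3,3])
P=plane("wrist",[(259.7,110),(259.5,150),(259.5,190),(259.6,240)],.045,T);print(P)
print(plane("wrist",[(258,91.5),(258,246.5)],.056,T))
print(np.degrees(np.arctan2(*(P[3]-P[0])[[1,0]])))
delta((.482,.1835,.22),5.9)
E
```

```text
[0.4858 0.1805 0.2011]
[[0.4143 0.1788 0.045 ]
 [0.4558 0.1828 0.045 ]
 [0.5002 0.1874 0.045 ]
 [0.5602 0.1936 0.045 ]]
[[0.3967 0.1752 0.056 ]
 [0.5634 0.192  0.056 ]]
5.812340701728798
shift [ 3.4  3.3 -0.1] turn [-0.09  0.04 -0.19]
```

```bash
python3 - <<'E'
from h import *
delta((.481,.1855,.045),5.85)
E
```

```text
shift [  4.3   5.7 174.9] turn [-0.09  0.04 -0.14]
```

```bash
python3 -m jog '[[[2,2,30,0,0,0],[4,4,60,0,0,0],[4,6,90,0,0,0],[4,6,115,0,0,0],[4,6,130,0,0,0]]]' 60 20; python3 -m jog '[[[0,0,0,0,0,0],[0,0,5,0,0,0],[0,0,15,0,0,0],[0,0,25,0,0,0],[0,0,32,0,0,0]]]';  python3 - <<'E'
from h import *
im,d=capture("wrist");cv2.imwrite("pics/w3.png",im[:,:,::-1]);
delta((.481,.1855,.045),5.85)
E
```

```text
t: 1.7
ee_pos: [0.4758, 0.1903, 0.0694]
eef_rot: [-0.052, 0.999, -0.0, -0.002]
contact_force: [0.6, 0.1, 0.5]
width: 0.641
t: 2.2
ee_pos: [0.4779, 0.1898, 0.039]
eef_rot: [-0.052, 0.999, 0.0, -0.0]
contact_force: [-0.5, 0.2, -0.4]
width: 0.644
shift [-3.4 -4.4 11.8] turn [-0.01 -0.11  0.06]
```

View pics/w3.png

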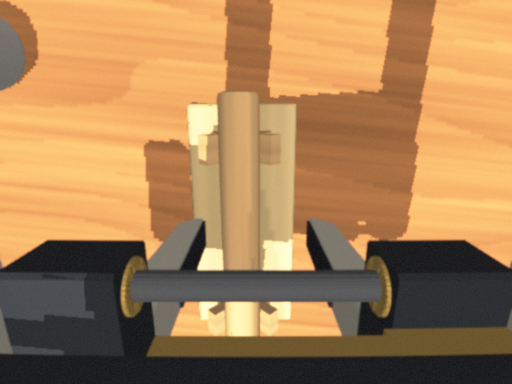

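```bash
python3 -m jog '[[[-1.5,-2,2,0,0,0],[-3,-4,4,0,0,0],[-3,-4,8,0,0,0],[-3,-4,11,0,0,0],[-3,-4,11,0,0,0]]]';python3 - <<'E'
from h import *
delta((.481,.1855,.045),5.85)
E
```

```text
t: 2.75
ee_pos: [0.4811, 0.186, 0.0282]
eef_rot: [-0.052, 0.999, -0.0, -0.0]
contact_force: [0.3, -0.2, -0.1]
width: 0.646
shift [ 0.2 -0.5  2. ] turn [-0.   -0.05  0.06]
```

```bash
python3 -m jog '[[[0,-0.5,1,0,0,0],[0,-0.5,1.5,0,0,0],[0,-0.5,1.5,0,0,0],[0,-0.5,1.5,0,0,0],[0,-0.5,1.5,0,0,0]]]' - - ;python3 -m jog '[[[0,0,0,0,0,0],[0,0,0,0,0,0],[0,0,0,0,0,0],[0,0,0,0,0,0],[0,0,0,0,0,0]]]' 10 40; python3 -m jog '[[[0,0,0,0,0,0],[0,0,0,0,0,0],[0,0,0,0,0,0],[0,0,0,0,0,0],[0,0,0,0,0,0]]]'
```

```text
t: 3.25
ee_pos: [0.4816, 0.1856, 0.0272]
eef_rot: [-0.052, 0.999, -0.0, 0.0]
contact_force: [0.0, 0.1, 0.8]
width: 0.647
t: 3.75
ee_pos: [0.4818, 0.1835, 0.0274]
eef_rot: [-0.053, 0.999, -0.002, -0.0]
contact_force: [-0.5, -21.3, 7.1]
width: 0.268
t: 4.25
ee_pos: [0.4819, 0.1819, 0.0276]
eef_rot: [-0.052, 0.999, -0.003, -0.0]
contact_force: [-1.1, -16.3, 4.9]
width: 0.227
```

```bash
python3 -m jog '[[[0,-1,0,0,0,0],[0,-2,0,0,0,0],[0,-3,0,0,0,0],[0,-3.5,0,0,0,0],[0,-3.5,0,0,0,0]]]';  python3 - <<'E'
from h import *
s=status.read_state();print(s['contact_force'],s['moment'],s['ee_pos'],s['eef_rot'],s['width'])
E
```

```text
t: 4.75
ee_pos: [0.482, 0.1817, 0.0275]
eef_rot: [-0.052, 0.999, -0.0, 0.0]
contact_force: [-1.3, -4.3, 6.0]
width: 0.226
[-1.33940121 -4.26520202  5.96252091] [-0.71365761  0.19744842  0.0321655 ] [0.48198306 0.1816699  0.0275017 ] [-5.17463242e-02  9.98660196e-01 -3.50088554e-04  8.73302966e-05] 0.22631340200160036
```

```bash
python3 -m jog '[[[0,0,-2,0,0,0],[0,0,-6,0,0,0],[0,0,-12,0,0,0],[0,0,-25,0,0,0],[0,0,-45,0,0,0]]]'; python3 -m jog '[[[0,0,-30,0,0,0],[0,0,-65,0,0,0],[0,0,-100,0,0,0],[0,0,-130,0,0,0],[0,0,-150,0,0,0]]]';  python3 - <<'E'
from h import *
T=pose();im,d=capture("wrist");cv2.imwrite("pics/w4.png",im[:,:,::-1]);
delta((.5345,-.2365,.25),-5.1)
E
```

```text
t: 5.25
ee_pos: [0.4809, 0.1823, 0.0719]
eef_rot: [-0.052, 0.999, 0.0, -0.001]
contact_force: [0.2, -0.8, 0.1]
width: 0.23
t: 5.75
ee_pos: [0.4825, 0.1826, 0.2251]
eef_rot: [-0.052, 0.999, 0.0, 0.002]
contact_force: [-0.2, -0.3, -1.5]
width: 0.227
shift [  -6.9 -422.3   -3.6] turn [ 0.09  0.46 11.05]
```

View pics/w4.png

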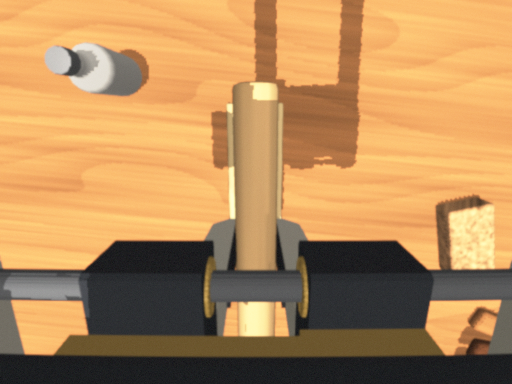

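```bash
python3 -m jog '[[[-1,-35,0,0,0,0],[-2,-80,0,0,0,1],[-3,-125,0,0,0,3],[-4,-170,0,0,0,5],[-5,-210,0,0,0,6]]]'; python3 -m jog '[[[2,-45,0,0,0,1],[7,-90,0,0,0,2],[13,-135,0,0,0,3],[17,-180,0,0,0,5],[20,-208,0,0,0,5]]]';python3 -m jog '[[[0,0,0,0,0,0],[0,0,0,0,0,0],[0,0,0,0,0,0],[0,0,0,0,0,0],[0,0,0,0,0,0]]]';  python3 - <<'E'
from h import *
T=pose();np.save("T5.npy",T);im,d=capture("wrist");np.save("d5.npy",d);cv2.imwrite("pics/w5.png",im[:,:,::-1]);
print(T[:3,3],pose()[:3,3]);delta((.5345,-.2365,.25),-5.1)
im,d=capture("top");cv2.imwrite("pics/t5.png",im[:,:,::-1])
im,d=capture("scene");cv2.imwrite("pics/s5.png",cv2.resize(im[60:220,130:330,::-1],None,fx=4,fy=3.7,interpolation=cv2.INTER_CUBIC))
E
```

```text
t: 6.3
ee_pos: [0.5082, -0.0279, 0.2216]
eef_rot: [0.001, 1.0, 0.0, -0.0]
contact_force: [0.6, 0.4, -1.0]
width: 0.223
t: 6.8
ee_pos: [0.4875, -0.237, 0.2214]
eef_rot: [0.046, 0.999, -0.0, -0.0]
contact_force: [0.4, 0.1, -1.6]
width: 0.225
t: 7.3
ee_pos: [0.4885, -0.233, 0.2223]
eef_rot: [0.043, 0.999, 0.0, 0.0]
contact_force: [0.2, 0.2, -1.0]
width: 0.226
[ 0.48849513 -0.23302297  0.22226721] [ 0.48849245 -0.23322665  0.22231269]
shift [-46.1   0.7  -8.9] turn [-0.    0.01  0.11]
```

View pics/w5.png

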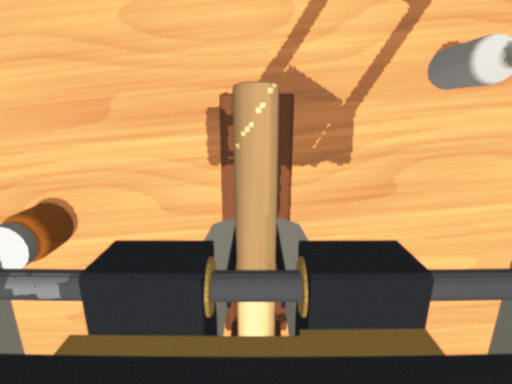

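View pics/s5.png

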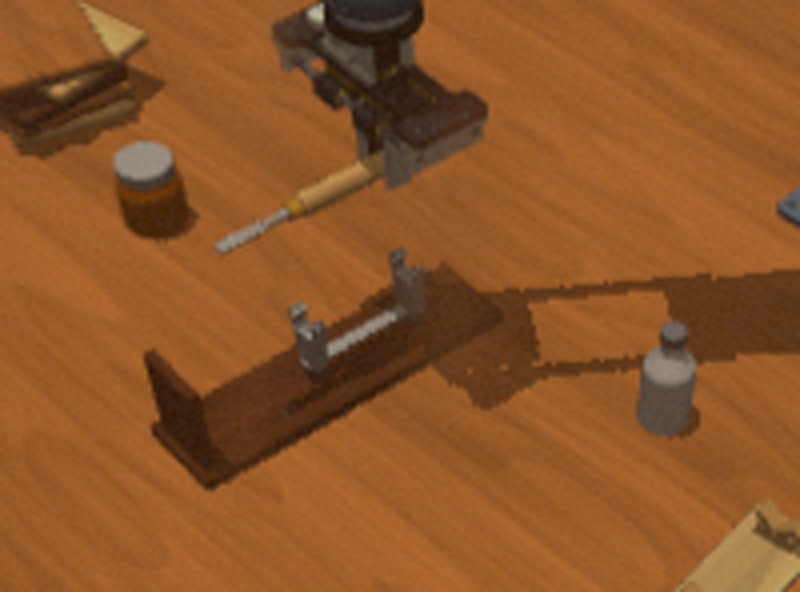

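```bash
python3 -m jog '[[[20,18,-5,0,0,0],[45,36,-10,0,0,0],[65,54,-20,0,0,0],[80,64,-25,0,0,0],[80,64,-25,0,0,0]]]'; python3 -m jog '[[[0,0,0,0,0,0],[0,0,0,0,0,0],[0,0,0,0,0,0],[0,0,0,0,0,0],[0,0,0,0,0,0]]]';  python3 - <<'E'
from h import *
T=pose();np.save("T6.npy",T);im,d=capture("wrist");np.save("d6.npy",d);cv2.imwrite("pics/w6.png",im[:,:,::-1]);
print(T[:3,3],pose()[:3,3])
cv2.imwrite("pics/w6z.png",cv2.resize(im[60:260,260:420,::-1],None,fx=3.9,fy=3,interpolation=cv2.INTER_CUBIC) if 0 else cv2.resize(im[60:260,210:410,::-1],None,fx=3,fy=3,interpolation=cv2.INTER_CUBIC))
E
```

```text
t: 7.95
ee_pos: [0.4133, -0.162, 0.2483]
eef_rot: [0.044, 0.999, -0.0, 0.001]
contact_force: [0.2, -0.3, -0.8]
width: 0.225
t: 8.45
ee_pos: [0.4144, -0.1636, 0.2468]
eef_rot: [0.044, 0.999, 0.0, -0.0]
contact_force: [-0.0, 1.5, -0.1]
width: 0.223
[ 0.41435399 -0.16362796  0.24679175] [ 0.41432526 -0.1635666   0.24685604]
```

View pics/w6.png

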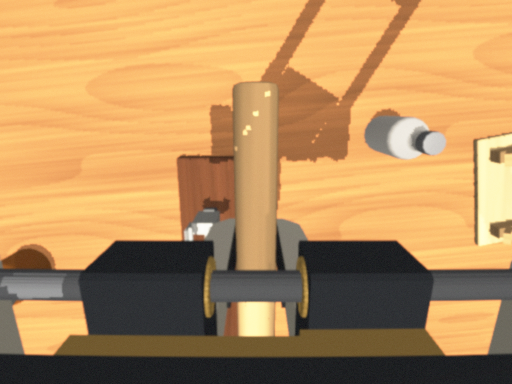

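```bash
python3 -m jog '[[[20,10,0,0,0,0],[45,20,0,0,0,0],[65,30,0,0,0,0],[80,30,0,0,0,0],[80,30,0,0,0,0]]]'; python3 -m jog '[[[0,0,0,0,0,0],[0,0,0,0,0,0],[0,0,0,0,0,0],[0,0,0,0,0,0],[0,0,0,0,0,0]]]';  python3 - <<'E'
from h import *
T=pose();np.save("T7.npy",T);im,d=capture("wrist");np.save("d7.npy",d);cv2.imwrite("pics/w7.png",im[:,:,::-1]);
print(T[:3,3],pose()[:3,3])
cv2.imwrite("pics/w7z.png",cv2.resize(im[90:240,110:250,::-1],None,fx=4,fy=4,interpolation=cv2.INTER_CUBIC))
E
```

```text
t: 9.0
ee_pos: [0.3361, -0.1264, 0.2473]
eef_rot: [0.044, 0.999, -0.0, 0.0]
contact_force: [0.8, -0.7, -0.3]
width: 0.228
t: 9.5
ee_pos: [0.3374, -0.1265, 0.247]
eef_rot: [0.044, 0.999, 0.0, -0.0]
contact_force: [-0.2, 0.1, -1.3]
width: 0.223
[ 0.337409  -0.1265212  0.2470149] [ 0.33734905 -0.12648388  0.24704908]
```

View pics/w7.png

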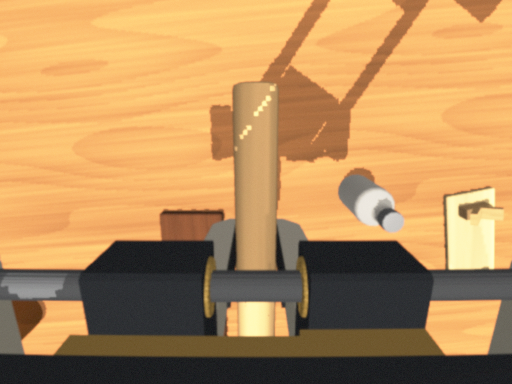

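View pics/w7z.png

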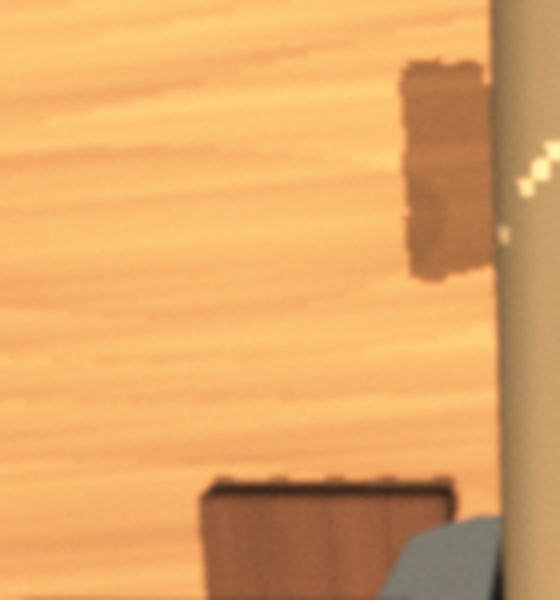

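```bash
python3 - <<'E'
from h import *
delta((.565,-.15,.266),-5.1)
E
```

```text
shift [-2.288e+02 -3.300e+00 -2.000e-01] turn [ 0.01 -0.02  0.03]
```

```bash
python3 -m jog '[[[-40,-1,0,0,0,0],[-90,-1,0,0,0,0],[-140,-2,0,0,0,0],[-190,-3,0,0,0,0],[-229,-3,0,0,0,0]]]'; python3 -m jog '[[[0,0,0,0,0,0],[0,0,0,0,0,0],[0,0,0,0,0,0],[0,0,0,0,0,0],[0,0,0,0,0,0]]]';  python3 - <<'E'
from h import *
T=pose();np.save("T8.npy",T);im,d=capture("wrist");np.save("d8.npy",d);cv2.imwrite("pics/w8.png",im[:,:,::-1]);
print(T[:3,3],pose()[:3,3])
cv2.imwrite("pics/w8z.png",cv2.resize(im[60:240,90:250,::-1],None,fx=4,fy=3.3,interpolation=cv2.INTER_CUBIC))
E
```

```text
t: 10.05
ee_pos: [0.5677, -0.1498, 0.2464]
eef_rot: [0.044, 0.999, 0.0, 0.0]
contact_force: [0.4, -0.4, -1.0]
width: 0.225
t: 10.55
ee_pos: [0.5642, -0.1497, 0.248]
eef_rot: [0.045, 0.999, -0.0, 0.0]
contact_force: [-0.7, -0.8, -1.3]
width: 0.228
[ 0.56423158 -0.14970274  0.24795288] [ 0.56436623 -0.14975303  0.24794795]
```

View pics/w8.png

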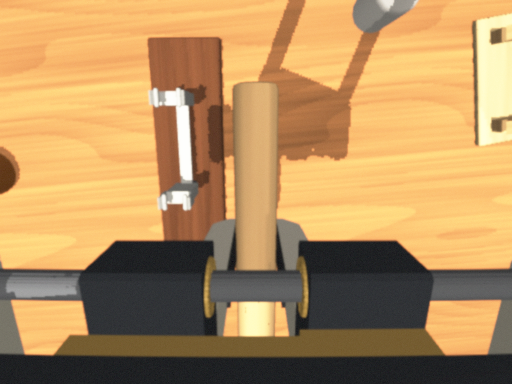

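View pics/w8z.png

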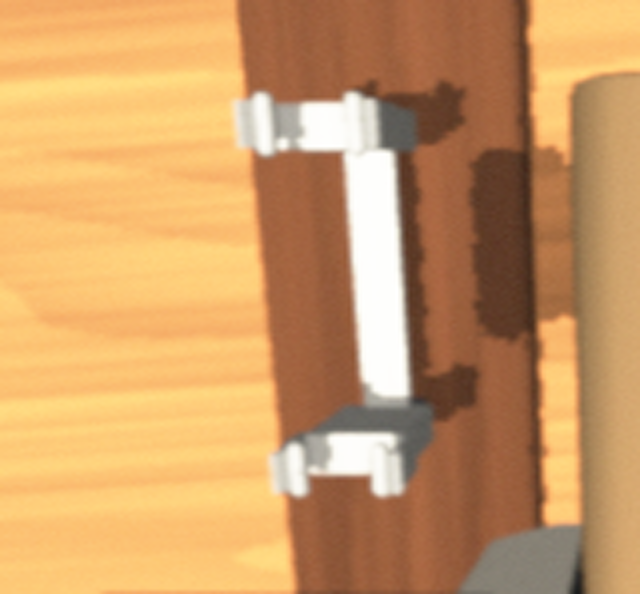

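```bash
python3 - <<'E'
from h import *
np.set_printoptions(precision=4,suppress=True,linewidth=200)
T=np.load("T8.npy");d=np.load("d8.npy")
uv=np.array([(155.5,97.3),(178.75,97),(164.25,202.1),(185.75,202.1)])-.35
for z in (.087,.1,.11,.122):
    P=plane("wrist",uv,z,T);r=P[:2].mean(0);f=P[2:].mean(0);v=f-r
    print(z,"rear",r[:2],"front",f[:2],"len",np.hypot(*v[:2]),"yaw",np.degrees(np.arctan2(v[1],v[0])),"gap",np.linalg.norm(P[0]-P[1]),np.linalg.norm(P[2]-P[3]))
# depth cloud
M=camera_model("wrist")
vv,uu=np.mgrid[85:215,140:205]
o,r=rays("wrist",np.c_[uu.ravel(),vv.ravel()],T)
X=o+r*d[85:215,140:205].reshape(-1,1)   # v has unit z
Z=X[:,2].reshape(vv.shape)*1e3
print(np.histogram(Z,bins=np.arange(-10,140,5)))
print((Z[8:18:2,8:46]).round(0).astype(int)); print(Z[108:124:3,15:55].round(0).astype(int))
# board corners rear
E
```

```text
0.087 rear [ 0.4712 -0.2337] front [ 0.5859 -0.2436] len 0.11514826613071077 yaw -4.917375317406941 gap 0.024509428727425623 0.02470637206494701
0.1 rear [ 0.472  -0.2301] front [ 0.5822 -0.2396] len 0.11057110414300166 yaw -4.917375317406933 gap 0.02353517501713266 0.023724289825501885
0.11 rear [ 0.4727 -0.2273] front [ 0.5794 -0.2365] len 0.10705021030630237 yaw -4.9173753174069414 gap 0.022785749086138157 0.02296884194900558
0.122 rear [ 0.4735 -0.2239] front [ 0.5759 -0.2328] len 0.10282513770226305 yaw -4.917375317406935 gap 0.02188643796894471 0.022062304497210042
(array([   0,  925, 1086,    0,  370, 3642,    5,    3,    0,  238,  716,   43,   44,   48,   53,   25,   34,   44,  503,   33,   31,   50,  450,   71,    0,    0,    0,    0,    0]), array([-10,  -5,   0,   5,  10,  15,  20,  25,  30,  35,  40,  45,  50,  55,  60,  65,  70,  75,  80,  85,  90,  95, 100, 105, 110, 115, 120, 125, 130, 135]))
[[  2 106 106 105 103 102 102 103 103 102 102  82  81  83  82  82  83  82  82  81  83  82  82  82  81  83  83  81  83 102 103 102 104 106 106 101  97  91]
 [  0 106 106 105 102 10
[... 875 characters left out ...]
02 102 101 101 101  99 101  96  91  86  81  61]
 [  0   0 106 104 104 103 102 102 103 103 102  80  82  84  83  83  81  81  85  82  83  83  83  83  83  84  84  82 103 102 102 103 106 106 100  98  92  87  83  16]
 [ -1   0 105 105 104 103 101 102 103 101 100  99  82  82  83  83  82  82  83  83  84  82  82  83  82  83  83  84 102 103 102 102 105 105 104  98  93  89  84  16]
 [  0   1   0 104 104 105 103 102 103 101 102 101  17  17  15  16  16  16  16  15  16  16  16  17  16  16  17  17 102 102 102 102 106 105 104  99  93  16  18  16]
 [ -1   0   0 104 106 104 104 102 102 103 101 101  15  14  16  17  17  16  17  15  16  16  16  16  15  16  16  16 102 103 103 103 104 105 104  16  17  15  16  16]]
```

```bash
python3 - <<'E'
from h import *
np.set_printoptions(precision=4,suppress=True,linewidth=200)
T=np.load("T8.npy");d=np.load("d8.npy")
vv,uu=np.mgrid[60:215,140:235]
o,r=rays("wrist",np.c_[uu.ravel(),vv.ravel()],T)
X=o+r*d[60:215,140:235].reshape(-1,1);v=vv.ravel()
a=np.radians(-4.95);ux=np.array([np.cos(a),np.sin(a)]);uy=np.array([-ux[1],ux[0]])
for n,lo,hi in (("rear",85,112),("front",190,215)):
    for zl,zh in ((100,108),(104,108),(78,86)):
        m=(v>=lo)&(v<hi)&(X[:,2]*1e3>zl)&(X[:,2]*1e3<zh);P=X[m][:,:2];c=P.mean(0)
        s=P@ux;t=P@uy;q=lambda k:(np.percentile(k,2),np.percentile(k,98))
        print(n,zl,"s",q(s),sum(q(s))/2,"t",q(t),sum(q(t))/2, "z",X[m][:,2].mean(),m.sum())
        if zl==100:
            mid=sum(q(s))/2*ux+sum(q(t))/2*uy;print("  centre",mid,"inner edges",t[t<sum(q(t))/2].max(),t[t>sum(q(t))/2].min())
m=(X[:,2]>.012)&(X[:,2]<.02);P=X[m][:,:2];s=P@ux;t=P@uy
print("board rear s",np.percentile(s,.2),)
for s0 in (.44,.5,.52,.54,.56):
    k=abs(s-s0)<.006;print(s0,t[k].min(),t[k].max(),(t[k].min()+t[k].max())/2)
E
```

```text
rear 100 s (np.float64(0.4818181454679612), np.float64(0.49902520959918245)) 0.4904216775335718 t (np.float64(-0.20486966268325815), np.float64(-0.1715225495635498)) -0.18819610612340398 z 0.10295917794146063 286
  centre [ 0.4724 -0.2298] inner edges -0.19650029018431572 -0.1794816991646784
rear 104 s (np.float64(0.48377706219592126), np.float64(0.49720717524849006)) 0.49049211872220566 t (np.float64(-0.2051690995519165), np.float64(-0.1714260954193438)) -0.18829759748563016 z 0.10513500217810638 78
rear 78 s (np.float64(0.4834385750989498), np.float64(0.49681819422467915)) 0.49012838466181446 t (np.float64(-0.20167239535841597), np.float64(-0.17151752081087668)) -0.18659495808464632 z 0.08220584173993534 267
front 100 s (np.float64(0.592231636594536), np.float64(0.6088110490578744)) 0.6005213428262053 t (np.float64(-0.20615996606854775), np.float64(-0.17187096216573966)) -0.1890154641171437 z 0.10298176773863447 235
  centre [ 0.582  -0.2401] inner edges -0.19794268590796626 -0.17971292240163234
front 104 s (np.float64(0.5937336453052602), np.float64(0.6075038466574709)) 0.6006187459813656 t (np.float64(-0.20638341915708663), np.float64(-0.1716393732167307)) -0.18901139618690865 z 0.10500407319673599 68
front 78 s (np.float64(0.5936074458148479), np.float64(0.6078134628222206)) 0.6007104543185342 t (np.float64(-0.204077093880342), np.float64(-0.1718226238960943)) -0.18794985888821814 z 0.0822855337149237 268
board rear s 0.4426841852909321
0.44 -0.2319954152208118 -0.143238990716486 -0.1876172029686489
0.5 -0.23234935071023285 -0.14360340439701544 -0.18797637755362415
0.52 -0.23221599668090764 -0.14342136803020533 -0.1878186823555565
0.54 -0.2327694791530123 -0.14359206712305073 -0.1881807731380315
0.56 -0.23348760228629112 -0.14409429866942156 -0.18879095047785632
```

```bash
python3 - <<'E'
from h import *
np.set_printoptions(precision=4,suppress=True,linewidth=200)
T=np.load("T8.npy");d=np.load("d8.npy")
vv,uu=np.mgrid[75:218,225:290]
o,r=rays("wrist",np.c_[uu.ravel(),vv.ravel()],np.eye(4))
X=(o+r*d[75:218,225:290].reshape(-1,1))*1e3
m=(X[:,2]<0)&(X[:,2]>-45);X=X[m]
print("xmax",np.percentile(X[:,0],[90,97,99,99.8]))
for x0 in (80,65,50,40,30):
    k=abs(X[:,0]-x0)<3;y=X[k,1]; c=abs(y-y.mean())<4
    print(x0,k.sum(),"y",y.min(),y.max(),(y.min()+y.max())/2,"top z",np.median(X[k][c,2]))
E
```

```text
xmax [78.2014 82.1702 83.3027 84.0534]
80 641 y -9.9947897544626 11.842598808096481 0.9239045268169406 top z -28.397907021103507
65 582 y -9.800169980662412 11.581276666470469 0.8905533429040284 top z -28.48018355227805
50 572 y -10.07971686270831 11.897226843105813 0.9087549901987515 top z -28.33616601331787
40 520 y -9.746560700466125 11.375030995294866 0.8142351474143705 top z -28.29121159142828
30 510 y -10.003667576517287 11.588366340288237 0.792349381885475 top z -28.317984430617283
```

```bash
python3 - <<'E'
from h import *
np.set_printoptions(precision=4,suppress=True,linewidth=200)
P=plane("top",[(677/4+159.6,233/4+129.6),(668/4+159.6,375/4+129.6)],.1);print(P,P.mean(0))
delta((.5264,-.2361,.093+.06),-5.2)
E
```

```text
[[ 0.5808 -0.2402  0.1   ]
 [ 0.4697 -0.2305  0.1   ]] [ 0.5252 -0.2353  0.1   ]
shift [ 30.2 -89.3 113.8] turn [-0.02  0.05  0.09]
```

```bash
python3 -m jog '[[[8,-25,15,0,0,0],[16,-50,30,0,0,0],[24,-75,50,0,0,0],[30,-89,70,0,0,0],[30,-89,80,0,0,0]]]'; python3 -m jog '[[[0,0,10,0,0,0],[0,0,20,0,0,0],[0,0,25,0,0,0],[0,0,25,0,0,0],[0,0,25,0,0,0]]]';python3 -m jog '[[[0,0,0,0,0,0],[0,0,0,0,0,0],[0,0,0,0,0,0],[0,0,0,0,0,0],[0,0,0,0,0,0]]]';  python3 - <<'E'
from h import *
print(pose()[:3,3]);delta((.5264,-.2361,.093+.02),-5.2)
T=pose();im,d=capture("wrist");cv2.imwrite("pics/w9.png",im[:,:,::-1])
im,d=capture("top");cv2.imwrite("pics/t9.png",cv2.resize(im[130:260,260:390,::-1],None,fx=4,fy=4,interpolation=cv2.INTER_CUBIC))
im,d=capture("scene");cv2.imwrite("pics/s9.png",cv2.resize(im[90:220,140:300,::-1],None,fx=4,fy=4,interpolation=cv2.INTER_CUBIC))
E
```

```text
t: 11.1
ee_pos: [0.5254, -0.237, 0.1659]
eef_rot: [0.046, 0.999, 0.0, -0.001]
contact_force: [0.9, 0.1, -0.8]
width: 0.226
t: 11.6
ee_pos: [0.5278, -0.2354, 0.1426]
eef_rot: [0.044, 0.999, -0.0, 0.0]
contact_force: [0.4, -0.1, -0.7]
width: 0.226
t: 12.1
ee_pos: [0.5273, -0.2358, 0.1422]
eef_rot: [0.044, 0.999, -0.0, 0.0]
contact_force: [0.2, -0.4, -1.2]
width: 0.224
[ 0.52726516 -0.2357533   0.14223946]
shift [ 0.8 -0.4 48. ] turn [-0.    0.01  0.12]
```

View pics/s9.png

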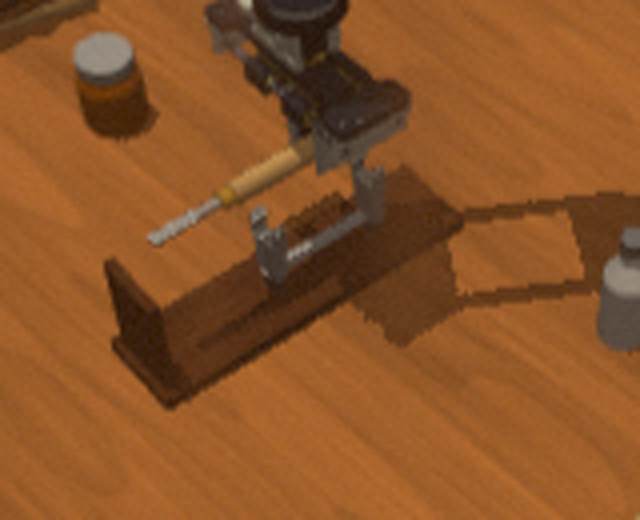

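View pics/w9.png

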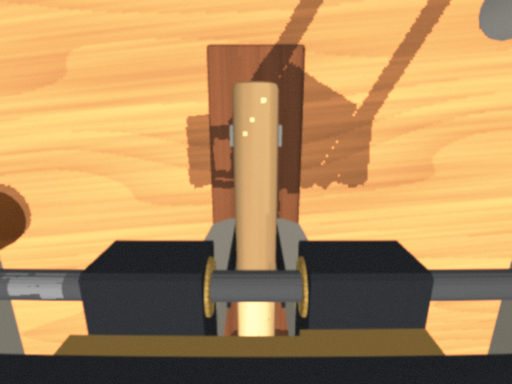

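```bash
python3 -m jog '[[[0.8,-0.4,10,0,0,0],[0.8,-0.4,22,0,0,0],[0.8,-0.4,33,0,0,0],[0.8,-0.4,40,0,0,0],[0.8,-0.4,44,0,0,0]]]'; python3 -m jog '[[[0,0,1,0,0,0],[0,0,2,0,0,0],[0,0,3,0,0,0],[0,0,4,0,0,0],[0,0,5,0,0,0]]]'; python3 -c "
from h import *
delta((.5264,-.2361,.093),-5.2)"
```

```text
t: 12.75
ee_pos: [0.5258, -0.2356, 0.0967]
eef_rot: [0.044, 0.999, 0.001, -0.001]
contact_force: [-0.1, -0.6, -0.9]
width: 0.227
t: 13.25
ee_pos: [0.5266, -0.2361, 0.0934]
eef_rot: [0.044, 0.999, -0.0, 0.0]
contact_force: [0.8, 0.6, -1.5]
width: 0.226
shift [ 0.2  0.  19.2] turn [-0.02  0.03  0.12]
```

```bash
python3 -m jog '[[[0,0,1,0,0,0],[0,0,2,0,0,0],[0,0,3,0,0,0],[0,0,4,0,0,0],[0,0,5,0,0,0]]]'; python3 -m jog '[[[0,0,0.6,0,0,0],[0,0,1.2,0,0,0],[0,0,1.8,0,0,0],[0,0,2.4,0,0,0],[0,0,3,0,0,0]]]'
```

```text
t: 13.75
ee_pos: [0.5268, -0.2362, 0.0889]
eef_rot: [0.044, 0.999, -0.0, 0.0]
contact_force: [-1.8, 0.9, 8.1]
width: 0.229
t: 14.25
ee_pos: [0.5276, -0.2365, 0.087]
eef_rot: [0.044, 0.999, -0.001, 0.002]
contact_force: [0.3, 2.2, 9.6]
width: 0.225
```

```bash
python3 -m jog '[[[0,0,0.6,0,0,0],[0,0,1.2,0,0,0],[0,0,1.8,0,0,0],[0,0,2.4,0,0,0],[0,0,3,0,0,0]]]'
```

```text
t: 14.75
ee_pos: [0.5276, -0.2364, 0.0835]
eef_rot: [0.044, 0.999, -0.001, 0.001]
contact_force: [0.5, 1.1, 5.0]
width: 0.231
```

```bash
python3 -m jog '[[[0,0,0.5,0,0,0],[0,0,1,0,0,0],[0,0,1.5,0,0,0],[0,0,2,0,0,0],[0,0,2,0,0,0]]]'; python3 -c "
from h import *
s=status.read_state();print(s['contact_force'],s['moment'],s['ee_pos'])
delta((.5264,-.2361,.093),-5.2)"
```

```text
t: 15.25
ee_pos: [0.5259, -0.2359, 0.0793]
eef_rot: [0.044, 0.999, 0.0, -0.001]
contact_force: [0.9, -0.7, -3.3]
width: 0.224
[ 0.91739131 -0.73948657 -3.26752999] [-0.14412286 -0.12435214 -0.04478916] [ 0.52591664 -0.23585714  0.07930144]
shift [-0.5 -0.2  5.1] turn [ 0.03 -0.08  0.12]
```

```bash
python3 -m jog '[[[0,0,0.5,0,0,0],[0,0,1,0,0,0],[0,0,1.5,0,0,0],[0,0,2,0,0,0],[0,0,2.5,0,0,0]]]'
```

```text
t: 15.75
ee_pos: [0.526, -0.2359, 0.0773]
eef_rot: [0.044, 0.999, 0.0, -0.0]
contact_force: [-0.6, -1.2, -4.2]
width: 0.226
```

```bash
python3 -m jog '[[[0,0,0.4,0,0,0],[0,0,0.8,0,0,0],[0,0,1.2,0,0,0],[0,0,1.6,0,0,0],[0,0,2,0,0,0]]]'
```

```text
t: 16.25
ee_pos: [0.5263, -0.2359, 0.0758]
eef_rot: [0.044, 0.999, 0.0, -0.0]
contact_force: [-1.9, 0.2, 0.3]
width: 0.227
```

```bash
python3 -m jog '[[[0,0,0.3,0,0,0],[0,0,0.6,0,0,0],[0,0,0.9,0,0,0],[0,0,1.2,0,0,0],[0,0,1.2,0,0,0]]]'
```

```text
t: 16.75
ee_pos: [0.5264, -0.236, 0.0757]
eef_rot: [0.044, 0.999, -0.0, 0.0]
contact_force: [-4.3, 2.1, 7.2]
width: 0.229
```

```bash
python3 -c "
from h import *
s=status.read_state();print(s['contact_force'],s['moment'],s['ee_pos'])"
```

```text
[-4.29177007  2.10086799  7.24171361] [ 0.41997408  0.8537415  -0.08510949] [ 0.52640331 -0.23598034  0.07569931]
```

```bash
python3 -m jog '[[[0,0,-0.4,0,0,0],[0,0,-0.8,0,0,0],[0,0,-0.8,0,0,0],[0,0,-0.8,0,0,0],[0,0,-0.8,0,0,0]]]'; python3 -m jog '[[[0,0,0,0,0,0],[0,0,0,0,0,0],[0,0,0,0,0,0],[0,0,0,0,0,0],[0,0,0,0,0,0]]]' 50; python3 -c "
from h import *
s=status.read_state();print(s['contact_force'],s['moment'],s['ee_pos'],s['width'])"
```

```text
t: 17.25
ee_pos: [0.5264, -0.236, 0.0757]
eef_rot: [0.044, 0.999, -0.0, 0.0]
contact_force: [-4.4, 2.0, 6.5]
width: 0.227
t: 17.75
ee_pos: [0.5266, -0.2361, 0.0752]
eef_rot: [0.044, 0.999, -0.0, 0.0]
contact_force: [-0.7, -0.5, 0.1]
width: 0.539
[-0.65430174 -0.49526708  0.05171851] [0.01349974 0.0164963  0.01771216] [ 0.52659461 -0.23612637  0.07516795] 0.5389641431812113
```

Released cleanly. Retreat slowly upward, then aside for a clear check.

```bash
python3 -m jog '[[[0,0,-3,0,0,0],[0,0,-10,0,0,0],[0,0,-20,0,0,0],[0,0,-35,0,0,0],[0,0,-55,0,0,0]]]'; python3 -m jog '[[[0,0,-30,0,0,0],[0,0,-65,0,0,0],[0,0,-100,0,0,0],[0,0,-110,0,0,0],[0,0,-120,0,0,0]]]'; python3 -m jog '[[[-10,20,0,0,0,0],[-25,50,0,0,0,0],[-35,80,0,0,0,0],[-40,90,0,0,0,0],[-40,90,0,0,0,0]]]';python3 -m jog '[[[0,0,0,0,0,0],[0,0,0,0,0,0],[0,0,0,0,0,0],[0,0,0,0,0,0],[0,0,0,0,0,0]]]'; python3 - <<'E'
from h import *
np.set_printoptions(precision=4,suppress=True,linewidth=200)
T=pose();im,d=capture("wrist");cv2.imwrite("pics/w10.png",im[:,:,::-1])
print(T[:3,3]);np.save("T10.npy",T);np.save("d10.npy",d)
im,_=capture("scene");cv2.imwrite("pics/s10.png",cv2.resize(im[90:220,140:300,::-1],None,fx=4,fy=4,interpolation=cv2.INTER_CUBIC))
E
```

```text
t: 18.25
ee_pos: [0.5261, -0.2358, 0.131]
eef_rot: [0.044, 0.999, 0.0, -0.0]
contact_force: [-0.2, 0.2, 1.2]
width: 0.539
t: 18.75
ee_pos: [0.5266, -0.2361, 0.2518]
eef_rot: [0.044, 0.999, -0.001, 0.001]
contact_force: [-0.6, -0.2, -0.9]
width: 0.538
t: 19.25
ee_pos: [0.5743, -0.1486, 0.2492]
eef_rot: [0.043, 0.999, 0.0, -0.001]
contact_force: [-0.1, 0.4, -0.3]
width: 0.542
t: 19.75
ee_pos: [0.5741, -0.1505, 0.2503]
eef_rot: [0.045, 0.999, -0.0, 0.0]
contact_force: [0.1, -0.3, 0.3]
width: 0.538
[ 0.5741 -0.1505  0.2503]
```

View pics/w10.png

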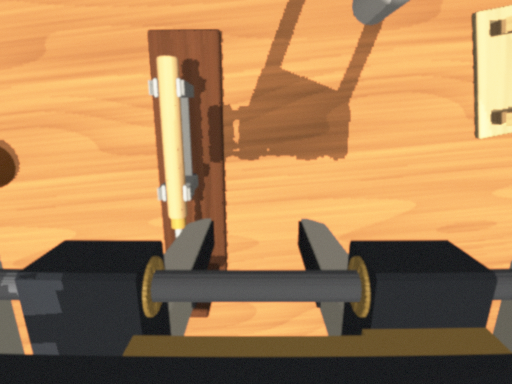

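View pics/s10.png

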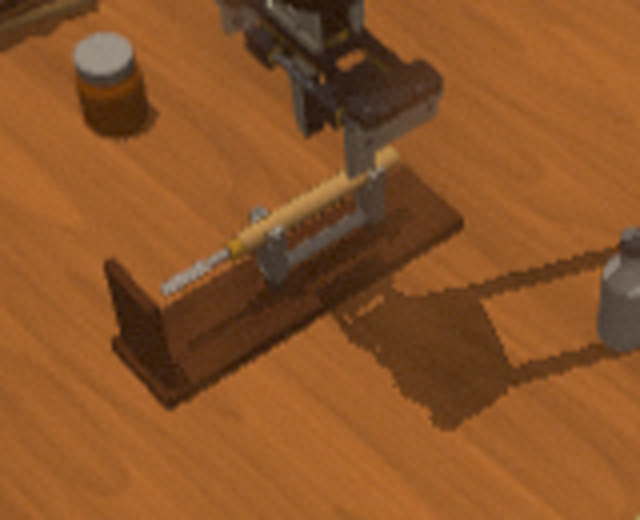

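```bash
python3 - <<'E'
from h import *
np.set_printoptions(precision=4,suppress=True,linewidth=200)
T=np.load("T10.npy");d=np.load("d10.npy")
im=cv2.cvtColor(cv2.imread("pics/w10.png"),cv2.COLOR_BGR2HSV)
sl=(slice(45,225),slice(140,215))
vv,uu=np.mgrid[sl];o,r=rays("wrist",np.c_[uu.ravel(),vv.ravel()],T)
X=o+r*d[sl].reshape(-1,1);H=im[sl].reshape(-1,3)
a=np.radians(-5.2);ux=np.array([np.cos(a),np.sin(a)]);uy=np.array([-ux[1],ux[0]])
wood=(H[:,1]>60)&(X[:,2]>.08);metal=(H[:,1]<40)&(X[:,2]>.085)
s=X[:,:2]@ux;t=X[:,:2]@uy
print("rear end",np.percentile(s[wood],.3),"front(ferrule incl)",np.percentile(s[wood],99.8))
s0=np.percentile(s[wood],.3)
for k in (5,20,50,85,120,150,165):
    m=wood&(abs(s-s0-k/1e3)<.003);print(k,"top z",np.percentile(X[m,2],90),"t",(t[m].min()+t[m].max())/2)
mid=s0+.085
for n,m in (("rear",metal&(s<mid)),("front",metal&(s>mid)&(s<mid+.07))):
    print(n,"s",np.percentile(s[m],[3,97]).mean()-mid,"t",np.percentile(t[m],[3,97]).mean(),m.sum())
E
```

```text
rear end 0.4625281444003864 front(ferrule incl) 0.6383848710673885
5 top z 0.10425089623506098 t -0.18522888786336456
20 top z 0.1043311242897869 t -0.18562522223714878
50 top z 0.41647099805163096 t -0.14610761367173342
85 top z 0.10440401393688711 t -0.18571119980065498
120 top z 0.1044314215889418 t -0.18540340847020592
150 top z 0.10446352347820204 t -0.18707994586113133
165 top z 0.10431613638347126 t -0.18547915257842087
rear s -0.056177237308660144 t -0.1852511392322957 302
front s 0.04410617822748486 t -0.16241335852532082 312
```

```bash
python3 -c "
from h import *
print(robot.hand_in())"
```

```text
the job is handed in; nothing more can be done
None
```

I took the gouge from the cradle and seated it in both rack clips with the blade toward the cheek. I then released it and handed the job in at about 20 s of the 58 s limit.

**Pressing down:**
- The lips gave about 8–10 N of resistance, at the height the camera had predicted.
- Past the lips the clips pulled the handle down.
- It stopped firmly: a slightly deeper command raised the push to about 7 N with no further movement.

**Last checks, after letting go:**
- **Seating:** The handle is level, its top at 104.3–104.5 mm along its length. That puts the axis at about 93 mm, which agrees with the clip saddles measured at 82 mm before the press.
- **Centring:** The rear clip sits about 56 mm behind mid-handle (55 mm nominal), so it is centred to about 1 mm.
- **Bystanders:** The glue bottle and oil jar look undisturbed in the last pictures. The sanding block is outside them, but the arm never came near it.

**Checks that failed or disagreed:**
- **Front clip:** The same measurement gave no usable value because other metal got into the mask. I judged that clip from the pictures, where the handle lies between its fingers.
- **Handle depth reading:** One of the seven height samples along the handle (50 mm from the rear end) was an obvious outlier, and I ignored it.
- **Grasp:** I took the first wrist picture while the arm was still settling, so I closed the gripper about 4 mm off sideways. It pushed on the cradle with up to about 21 N until I corrected it before lifting.

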